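# Put the serviced lenses in their dishes and cap the large one

### The job

Clear up the camera bench: stand each of the three lenses upright, glass up, inside the round dish made for its size (small in the smallest, medium in the middle one, large in the largest). Once all three are in, lay the loose lens cap flat, same side up as it lies now, centred on top of the large lens. Set everything down gently without dropping it, and leave the camera, the bottle and the screwdriver where they are.

Things in the scene. Friction and masses are not known exactly. Their poses are not given: they have to be found in the camera images.
- lens_small: Black round camera lens barrel standing upright, steel mount below, dark blue glass on top, one thin bright band round its lower third: 28 mm diameter, 40 mm high, about 60 g. Straight-sided, flat-topped to the touch, slides easily into its dish. Origin: centre of its underside; z up.
- lens_medium: Black round camera lens barrel standing upright, steel mount below, tallest of the three, dark blue glass on top, one thin bright band round its lower third: 48 mm diameter, 60 mm high, about 170 g. Straight-sided, flat-topped to the touch, slides easily into its dish. Origin: centre of its underside; z up.
- lens_large: Black round camera lens barrel standing upright, steel mount below, widest of the three, dark blue glass on top, one thin bright band round its lower third: 68 mm diameter, 46 mm high, about 300 g. Straight-sided, flat-topped to the touch, slides easily into its dish. Origin: centre of its underside; z up.
- dish_small: Fixed grey round dish with a cork floor, the smallest of three: inside diameter 46 mm, outside 54 mm, rim 10 mm high above the mat (the mat is 3 mm thick: its top is at z = 0.003), wall 4 mm, floor 3 mm thick. Origin: centre of its underside, on the mat; a lens seated in it has its underside 3 mm above this point. Made for the small lens (9 mm of play all round).
- dish_medium: Fixed grey round dish with a cork floor, the middle of three: inside diameter 66 mm, outside 74 mm, rim 10 mm high above the mat (the mat is 3 mm thick: its top is at z = 0.003), wall 4 mm, floor 3 mm thick. Origin: centre of its underside, on the mat; a lens seated in it has its underside 3 mm above this point. Made for the medium lens (9 mm of play all round).
- dish_large: Fixed grey round dish with a cork floor, the largest of three: inside diameter 86 mm, outside 94 mm, rim 10 mm high above the mat (the mat is 3 mm thick: its top is at z = 0.003), wall 4 mm, floor 3 mm thick. Origin: centre of its underside, on the mat; a lens seated in it has its underside 3 mm above this point. Made for the large lens (9 mm of play all round).
- cap: Lens cap: a plain flat black disc, 62 mm diameter, 12 mm thick, about 30 g, with two small grey bars on its upper face; it lies flat on the mat. It has no lip: it simply lies on the flat top of the large lens, which is 46 mm above that lens's underside. Origin: centre of its underside; z up.
- bottle: Bystander, to be left alone: small amber glass bottle with a white cap and a paper label, 42 mm diameter, 85 mm high, upright, loose. Origin: centre of its underside.
- camera: Bystander, to be left alone: black camera body with a silver top, 125 mm wide (its y), 46 mm deep (its x), 89 mm high, loose, at the robot's left edge of the mat. Origin: centre of its underside.
- driver: Bystander, to be left alone: small screwdriver, 150 mm long, lying along its x at the robot's right edge of the mat, loose. Origin: under its middle.

How it is judged:
By the outcome, as a careful person would: the job done as asked, in the order asked, and still so for the second after the job is handed in, with the robot touching nothing.
It also fails if it takes over 99 s, if anything falls off the work surface, if the arm or the gripper's body presses on something with over 40 N, if the wrist force passes 120 N, or if a joint passes its speed limit or range.

### The arm

A 6-joint arm with a two-finger parallel gripper is mounted at the origin on the work surface. World frame = base frame: x ahead of the robot, y to its left, z up, the work surface at z = 0. Lengths are in mm, angles in degrees, forces in N, time in s.
With the tool pointing down it reaches from about 300 to 850 mm from the base axis. Payload 4.2 kg.
Tool frame: the origin (TCP) lies at the very end of the fingers, on their centre line; the grasp point (between the pads) lies 19 mm behind it (hold_point_z is the z of the grasp point in the tool frame, in mm); z points along the fingers, y is the direction in which the jaws open and shut (so a half turn about z gives the same grasp; the last joint's range is limited). The gripper opens to 91 mm and grips with 3 to 60 N. Pads are 32 mm wide; open, the fingers measure 118 mm over their backs; the gripper's body (76 mm by 178 mm) begins 60 mm behind the grasp point.
Start: joints at [74.714, 18.312, 89.639, -0, 72.044, -1.146], TCP at [140.475, 557.593, 213.976] pointing down, gripper open.
Joint ranges: [-177.97, 177.97], [-48.28, 115.42], [12.27, 149.76], [-77.06, 257.06], [2.81, 150.46], [-146.56, 146.56]. Speed limits (degrees/s): [147.25, 147.25, 180, 180, 180, 180].

### API

Orientations are given as [roll, pitch, yaw] about the fixed x, y, z axes, in that order (R = Rz(yaw) Ry(pitch) Rx(roll)).
In Python, from workcell import state, grab_frame, job_done, hold_point_z gives the robot as it stands. The module is installed in compiled form; this text tells all that it offers.
- The arm moves only by the shell command python3 -m creep 'ROWS' [FORCE]. ROWS is JSON, a list of rows, each a list of 7 numbers: the closure, from 0 (fully open) to 1 (shut), then the shift along the tool's x, y, z in mm, then the turn, a rotation vector about the tool's x, y, z in degrees. A call has 1 to 5 rows; each row shifts and turns the commanded pose from where the row before left it, along the tool's axes as they then stand; what a row does not reach is not made up. A row lasts 1/8 s, in which the tool goes at most 62.5 mm and 10.7 degrees, less where a joint would pass 70% of its speed; a pose out of reach is approached as far as the arm can. A call is refused whole if a number of a shift passes 62.5 or a number of a turn 10.7, either way. A call with a gripper value outside its range is refused whole. The fingers move at their own pace and stop on an object; FORCE is the grip in N (left out, the last holds). Time passes only in rows, so rows that do not move let the fingers close. It gives the time, the measured TCP pose, the force and the opening at its end, in the units of the state.
- state(): the state, without advancing time (a new reading comes with each control period).
- grab_frame(name): name is "scene" or "top" or "wrist"; returns a dict with "frame" (420x560x3 uint8, red, green, blue), "fx", "fy", "cx", "cy" (pixels), "view" (4x4, takes a point from world to camera coordinates). Camera axes: x right, y down, z forward; pixel columns grow to the right and rows downward; lengths in mm; the calibration is good to about 2 mm. A picture is of the moment at which its call begins. There is no depth.
- job_done(): hands the job in, once; it reports no verdict.
The state is a dict: "time_s": time; "qpos": joint angles; "qvel": joint speeds; "effort": joint torques, N m; "ee_pos": TCP position; "ee_rot": TCP orientation; "force": force on the tool from outside, world axes, zero at the start; "torque": the same for the moment, N m; "gripper_width": finger opening in mm.
Only numpy, scipy, OpenCV 4.12 (cv2) and the standard library are available. Lean on these libraries where they do the work, as an engineer would, in place of code of your own. Each camera call takes 0.05 s, during which the arm holds its last target.

## Working session

There is one attempt and no reset: what is moved stays moved. The work goes in short steps, Python scripts to look and compute and a shell command to move; the robot and the scene stay as the last step left them, time stands still between calls to the robot, and variables do not carry over. Pictures are saved under pics/ and viewed, and the job is handed in when it is done.

```bash
mkdir -p pics; python3 - <<'E'
from workcell import state, grab_frame, hold_point_z
import cv2
print(state(), hold_point_z if not callable(hold_point_z) else hold_point_z())
for n in ["scene","top","wrist"]:
    g=grab_frame(n); cv2.imwrite(f"pics/{n}0.png",g["frame"][:,:,::-1]); print(n,g["fx"],g["fy"],g["cx"],g["cy"],g["view"])
E
```

```text
{'time_s': 0.0, 'qpos': array([ 7.47150286e+01,  1.83517894e+01,  8.97083559e+01,  9.49319567e-05,
        7.20425285e+01, -1.14764673e+00]), 'qvel': array([-0.00129977, -0.03878139, -0.04896365, -0.04702652,  0.02072365,
        0.00127927]), 'effort': array([-4.37908493e-04, -4.12469566e+01, -2.31966162e+01,  7.27218948e-02,
        4.58573992e-02, -1.55551329e-04]), 'ee_pos': array([140.32165308, 557.08408309, 213.10557833]), 'ee_rot': array([-1.79897349e+02, -2.14667591e-03,  1.65862644e+02]), 'force': array([ 0.45136267,  0.8964272 , -0.24925001]), 'torque': array([-0.02684303,  0.0310285 ,  0.01381862]), 'gripper_width': 91.0695319681882} -18.8
scene 412.9212822524736 412.9212822524736 278.87027097267037 206.33678323206692 [[-4.16056794e-01  9.09334840e-01 -2.62530100e-03  2.38230612e+02]
 [ 7.93578542e-01  3.61681039e-01 -4.89305553e-01 -3.99706169e+02]
 [-4.43993065e-01 -2.05662282e-01 -8.72108470e-01  1.29221398e+03]
 [ 0.00000000e+00  0.00000000e+00  0.00000000e+00  1.00000000e+00]]
top 490.71500828983227 490.71500828983227 278.14298171821247 211.67452638081386 [[ 2.18320848e-03 -9.99991203e-01 -3.58154396e-03  1.12988019e+01]
 [-9.79501444e-01 -1.41703021e-03 -2.01432153e-01  5.20237234e+02]
 [ 2.01425306e-01  3.94789587e-03 -9.79495922e-01  1.15736940e+03]
 [ 0.00000000e+00  0.00000000e+00  0.00000000e+00  1.00000000e+00]]
wrist 324.2239134104448 324.2239134104448 278.52336634203465 212.2579984102963 [[ 2.45639818e-01  9.69357214e-01 -2.76959743e-03 -5.72365275e+02]
 [ 9.39482550e-01 -2.37363590e-01  2.47044662e-01 -2.63763630e+01]
 [ 2.38817124e-01 -6.32859943e-02 -9.69000136e-01  3.90317401e+02]
 [ 0.00000000e+00  0.00000000e+00  0.00000000e+00  1.00000000e+00]]
```

View pics/scene0.png

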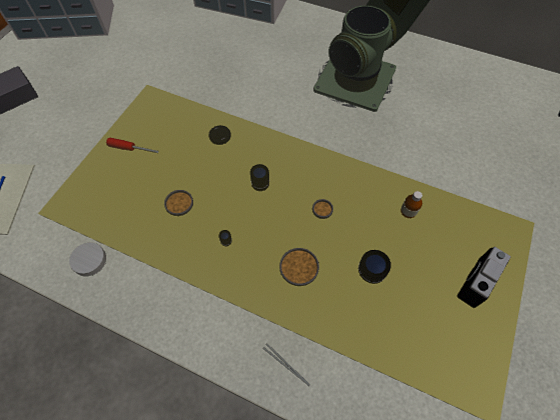

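View pics/top0.png

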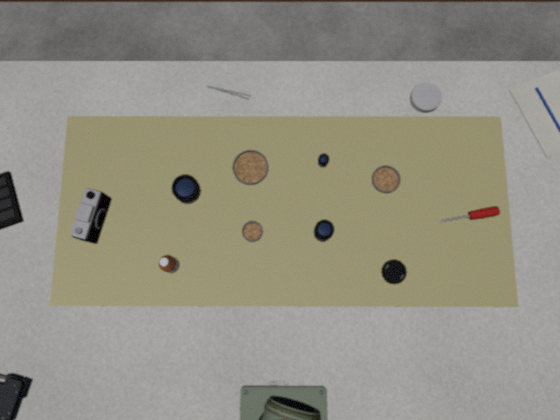

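View pics/wrist0.png

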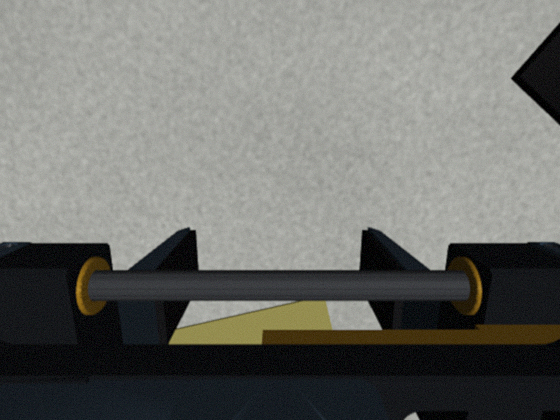

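```bash
cat > h.py <<'E'
import numpy as np, cv2
from workcell import state, grab_frame, hold_point_z
def ray(g,uv,z):
    V=np.array(g["view"]);R=V[:3,:3];t=V[:3,3];c=-R.T@t
    d=R.T@np.array([(uv[0]-g["cx"])/g["fx"],(uv[1]-g["cy"])/g["fy"],1.])
    return (c+d*(z-c[2])/d[2])
def proj(g,p):
    V=np.array(g["view"]);q=V[:3,:3]@np.array(p,float)+V[:3,3]
    return np.array([g["fx"]*q[0]/q[2]+g["cx"],g["fy"]*q[1]/q[2]+g["cy"]])
E
python3 - <<'E'
from h import *
seeds=dict(lens_small=((323,160),(225,238),23),lens_medium=((324,230),(260,177),33),lens_large=((186,189),(375,266),26),
 dish_small=((253,231),(322,209),9),dish_medium=((386,180),(179,202),9),dish_large=((250,168),(299,267),9),cap=((394,272),(220,135),9),bottle=((168,263),(412,205),45),)
for i,n in enumerate(["top","scene"]):
    g=grab_frame(n); f=g["frame"]; hsv=cv2.cvtColor(f,cv2.COLOR_RGB2HSV)
    lab=cv2.cvtColor(f,cv2.COLOR_RGB2LAB).astype(float)
    hull=np.zeros(f.shape[:2],np.uint8)
    mat=(hsv[...,0]>22)&(hsv[...,0]<34)&(hsv[...,1]>90)&(hsv[...,2]>90)
    m=(~mat).astype(np.uint8)
    vis=f.copy(); vis[m>0]=(255,0,255); 
    cv2.imwrite(f"pics/m_{n}.png",np.hstack([vis[:,:,::-1]]))
    nn,lb,st,ce=cv2.connectedComponentsWithStats(m)
    for k,s in seeds.items():
        l=lb[s[i][1],s[i][0]]
        print(n,k,st[l],ce[l].round(1),ray(g,ce[l],s[2]).round(1), hsv[s[i][1],s[i][0]])
E
```

```text
top lens_small [     0      0    560    420 235200] [279.5 209.5] [532.    8.9  23. ] [112 114  83]
top lens_medium [     0      0    560    420 235200] [279.5 209.5] [529.9   8.9  33. ] [114 123  79]
top lens_large [     0      0    560    420 235200] [279.5 209.5] [531.4   8.9  26. ] [112 121  78]
top dish_small [     0      0    560    420 235200] [279.5 209.5] [534.9   9.    9. ] [ 15  99 141]
top dish_medium [     0      0    560    420 235200] [279.5 209.5] [534.9   9.    9. ] [ 14 104 137]
top dish_large [     0      0    560    420 235200] [279.5 209.5] [534.9   9.    9. ] [ 16 105 131]
top cap [     0      0    560    420 235200] [279.5 209.5] [534.9   9.    9. ] [113  39  26]
top bottle [     0      0    560    420 235200] [279.5 209.5] [527.4   8.9  45. ] [168  13  99]
scene lens_small [219 230  13  17 173] [224.9 237.6] [ 660.4 -103.5   23. ] [113  74  55]
scene lens_medium [250 164  20  27 446] [259.2 177. ] [ 474.1 -101.1   33. ] [106  79  55]
scene lens_large [358 250  33  34 868] [373.9 266.2] [582.2 247.5  26. ] [113 109  49]
scene dish_small [312 199  21  20 336] [322.2 208.6] [480.2  79.5   9. ] [ 17 156 118]
scene dish_medium [164 190  29  26 604] [178.3 202.5] [ 617.4 -264.7    9. ] [ 18 156 121]
scene dish_large [ 279  248   40   38 1199] [298.8 266.5] [649.2  87.    9. ] [ 17 155 123]
scene cap [209 125  22  20 350] [219.3 134.6] [ 377.9 -275.1    9. ] [30 90 34]
scene bottle [401 191  22  28 423] [411.7 204.6] [398.1 280.7  45. ] [ 14 237  71]
```

View pics/m_top.png

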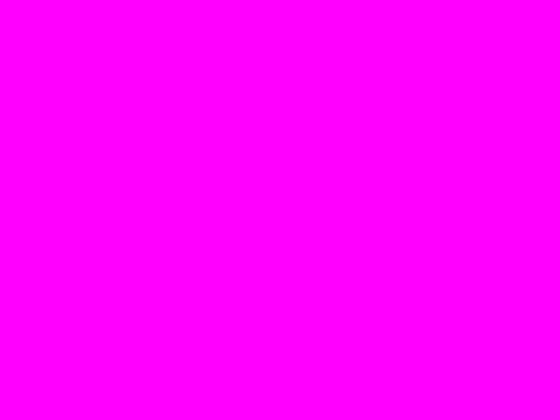

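```bash
cat > seeds.py <<'E'
seeds=dict(lens_small=((323,160),(225,238),23),lens_medium=((324,230),(260,177),33),lens_large=((186,189),(375,266),26),
 dish_small=((253,231),(322,209),9),dish_medium=((386,180),(179,202),9),dish_large=((250,168),(299,267),9),cap=((394,272),(220,135),9),bottle=((168,263),(412,205),45),)
E
python3 - <<'E'
from h import *
from seeds import seeds
g=grab_frame("top"); f=g["frame"]; hsv=cv2.cvtColor(f,cv2.COLOR_RGB2HSV)
med=np.median(hsv[130:290,100:480].reshape(-1,3),0); print(med)
mat=(abs(hsv[...,0].astype(int)-med[0])<7)&(hsv[...,1]>med[1]-25)&(hsv[...,2]>med[2]-30)
m=(~mat).astype(np.uint8)
vis=f.copy(); vis[m>0]=(255,0,255); 
cv2.imwrite("pics/m_top2.png",vis[:,:,::-1])
nn,lb,st,ce=cv2.connectedComponentsWithStats(m)
for k,s in seeds.items():
    l=lb[s[0][1],s[0][0]]
    print(k,st[l],ce[l].round(1),ray(g,ce[l],s[2]).round(1))
E
```

```text
[ 26.  65. 151.]
lens_small [318 153  12  15 139] [323.1 159.8] [ 663.3 -103.6   23. ]
lens_medium [313 219  22  23 373] [323.5 230. ] [ 477.9 -100.6   33. ]
lens_large [171 174  30  30 686] [185.8 188.6] [585.4 247.9  26. ]
dish_small [242 221  21  21 346] [252. 231.] [479.2  78.7   9. ]
dish_medium [372 165  28  29 631] [385.5 178.9] [ 616.3 -265.6    9. ]
dish_large [232 150  37  35 998] [250.1 167.1] [647.8  85.8   9. ]
cap [381 259  26  26 520] [393.6 271.4] [ 377.7 -275.7    9. ]
bottle [159 255  21  18 290] [168.6 263.6] [392.5 278.4  45. ]
```

View pics/m_top2.png

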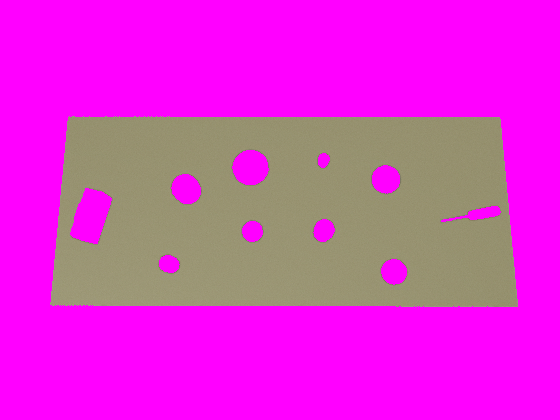

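```bash
python3 -m creep '[[0,0,0,0,0,0,-7.07],[0,0,0,0,0,0,-7.07],[0,0,0,0,0,0,0]]' 10
```

```text
time_s: 0.68
ee_pos: [140.5, 557.6, 213.9]
ee_rot: [-180.0, 0.0, 179.9]
force: [0.2, 1.7, -0.2]
gripper_width: 91.6
```

```bash
python3 -m creep '[[0,-44,-31,6,0,0,0],[0,-44,-31,6,0,0,0],[0,-44,-31,6,0,0,0],[0,-44,-31,6,0,0,0],[0,-44,-31,6,0,0,0]]' && python3 -m creep '[[0,-44,-31,6,0,0,0],[0,-44,-31,6,0,0,0],[0,-44,-31,6,0,0,0],[0,-44,-31,6,0,0,0],[0,-47.5,-31,10,0,0,0]]' && python3 -m creep '[[0,0,0,0,0,0,0]]'; python3 - <<'E'
from h import *
g=grab_frame("wrist"); cv2.imwrite("pics/w1.png",g["frame"][:,:,::-1])
print(state()["ee_pos"])
V=g["view"];print((-V[:3,:3].T@V[:3,3]).round(1)); print(proj(g,state()["ee_pos"]),proj(g,[584,247.7,49]))
E
```

```text
time_s: 1.3
ee_pos: [361.8, 401.6, 183.9]
ee_rot: [180.0, 0.0, 179.9]
force: [0.5, 0.9, -1.0]
gripper_width: 91.3
time_s: 1.92
ee_pos: [585.5, 246.6, 150.1]
ee_rot: [180.0, 0.1, 179.9]
force: [0.9, 0.8, -0.0]
gripper_width: 91.3
time_s: 2.05
ee_pos: [586.4, 245.0, 148.5]
ee_rot: [-179.9, -0.0, 179.6]
force: [-0.8, 0.4, 0.5]
gripper_width: 91.4
[584.68038077 246.34779819 148.97094764]
[516.1 244.5 318.5]
[283.44388991 256.4342427 ] [283.54740355 211.5590428 ]
```

View pics/w1.png

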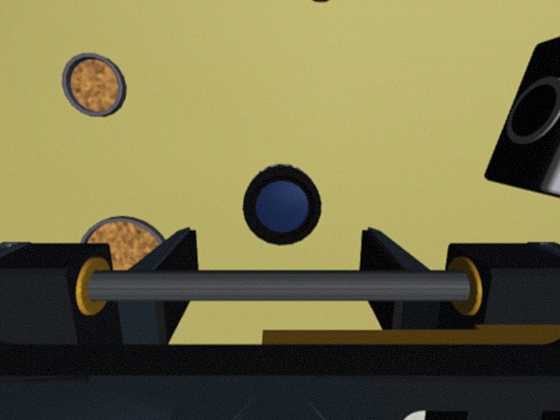

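```bash
python3 - <<'E'
from h import *
g=grab_frame("wrist"); f=g["frame"]; f=cv2.GaussianBlur(f,(3,3),0);hsv=cv2.cvtColor(f,cv2.COLOR_RGB2HSV)
print([tuple(hsv[y,282]) for y in range(160,250,4)])
m=((hsv[...,0]>100)&(hsv[...,0]<130)&(hsv[...,1]>90)&(hsv[...,2]>60)).astype(np.uint8); m[235:]=0;m[:150]=0;m[:,:230]=0;m[:,340:]=0
c=max(cv2.findContours(m,0,1)[0],key=cv2.contourArea); e=cv2.fitEllipse(c);print("glass",e,ray(g,e[0],49).round(1))
mat=((hsv[...,0]>20)&(hsv[...,0]<35)&(hsv[...,1]>60)&(hsv[...,2]>80))
m=(~mat).astype(np.uint8); m[262:]=0;m[:150]=0;m[:,:220]=0;m[:,345:]=0
c=max(cv2.findContours(m,0,1)[0],key=cv2.contourArea);e=cv2.fitEllipse(c);print("all",cv2.boundingRect(c),e,ray(g,e[0],26).round(1))
print(proj(g,[584,247.7,49]),state()["ee_pos"])
E
```

```text
[(np.uint8(27), np.uint8(110), np.uint8(187)), (np.uint8(27), np.uint8(109), np.uint8(183)), (np.uint8(120), np.uint8(15), np.uint8(35)), (np.uint8(110), np.uint8(45), np.uint8(17)), (np.uint8(140), np.uint8(43), np.uint8(18)), (np.uint8(90), np.uint8(21), np.uint8(12)), (np.uint8(111), np.uint8(147), np.uint8(85)), (np.uint8(110), np.uint8(152), np.uint8(92)), (np.uint8(111), np.uint8(151), np.uint8(93)), (np.uint8(111), np.uint8(152), np.uint8(92)), (np.uint8(111), np.uint8(158), np.uint8(87)), (np.uint8(111), np.uint8(154), np.uint8(86)), (np.uint8(111), np.uint8(167), np.uint8(81)), (np.uint8(111), np.uint8(167), np.uint8(78)), (np.uint8(110), np.uint8(171), np.uint8(76)), (np.uint8(111), np.uint8(171), np.uint8(76)), (np.uint8(110), np.uint8(169), np.uint8(74)), (np.uint8(111), np.uint8(176), np.uint8(71)), (np.uint8(112), np.uint8(165), np.uint8(71)), (np.uint8(150), np.uint8(21), np.uint8(12)), (np.uint8(0), np.uint8(36), np.uint8(14)), (np.uint8(165), np.uint8(30), np.uint8(17)), (np.uint8(27), np.uint8(114), np.uint8(177))]
glass ((280.1951904296875, 207.670654296875), (49.158203125, 50.434288024902344), 82.3918685913086) [578.9 246.3  49. ]
all (242, 166, 77, 81) ((279.8802185058594, 206.4144287109375), (76.10340118408203, 79.40359497070312), 179.3297119140625) [583.1 246.1  26. ]
[281.83944483 213.46188426] [583.76097288 247.31472312 149.4552943 ]
```

```bash
python3 -m creep '[[0,1,-1,45,0,0,0],[0,0,0,45,0,0,0],[0,0,0,25,0,0,0],[0,0,0,18,0,0,0],[0,0,0,0,0,0,0]]' && python3 -m creep '[[1,0,0,0,0,0,0],[1,0,0,0,0,0,0],[1,0,0,0,0,0,0],[1,0,0,0,0,0,0],[1,0,0,0,0,0,0]]' 15
```

```text
time_s: 2.78
ee_pos: [581.8, 247.1, 16.3]
ee_rot: [-180.0, -0.1, -180.0]
force: [-0.1, 0.7, -0.0]
gripper_width: 91.4
time_s: 3.4
ee_pos: [583.6, 247.0, 18.1]
ee_rot: [179.9, 0.1, 180.0]
force: [-1.1, 0.9, 5.8]
gripper_width: 66.8
```

```bash
python3 -m creep '[[1,0,0,0,0,0,0],[1,0,0,-10,0,0,0],[1,0,0,-25,0,0,0],[1,0,0,-25,0,0,0]]' 25 && python3 -m creep '[[1,-13,-32,0,0,0,0],[1,-13,-32,0,0,0,0],[1,-13,-32,0,0,0,0],[1,-13,-32,0,0,0,0],[1,-13.5,-32,0,0,0,0]]' && python3 -m creep '[[1,0,0,0,0,0,0],[1,0,0,0,0,0,0]]'; python3 - <<'E'
from h import *
for n in ["wrist","top"]:
    g=grab_frame(n); cv2.imwrite(f"pics/{n}2.png",g["frame"][:,:,::-1])
    print(n,proj(g,[648.5,86.4,13]))
E
```

```text
time_s: 3.9
ee_pos: [582.3, 246.1, 77.0]
ee_rot: [-179.9, -0.1, -180.0]
force: [0.9, 0.1, -3.1]
gripper_width: 66.5
time_s: 4.53
ee_pos: [648.2, 85.2, 76.6]
ee_rot: [-180.0, -0.1, -180.0]
force: [0.5, 0.1, -2.5]
gripper_width: 66.7
time_s: 4.78
ee_pos: [647.8, 86.7, 76.6]
ee_rot: [180.0, -0.1, 180.0]
force: [0.4, -0.2, -2.3]
gripper_width: 66.3
wrist [280.04640914 227.29994617]
top [249.77910464 166.39211159]
```

View pics/wrist2.png

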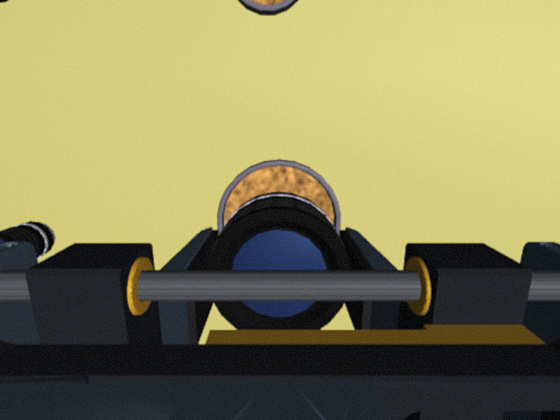

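View pics/top2.png

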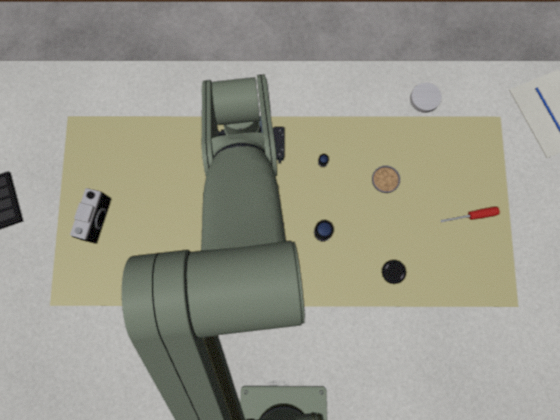

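```bash
python3 -m creep '[[1,0,0,25,0,0,0],[1,0,0,20,0,0,0],[1,0,0,8,0,0,0],[1,0,0,2,0,0,0],[1,0,0,0,0,0,0]]' && python3 -m creep '[[1,0,0,1,0,0,0],[1,0,0,0,0,0,0]]' && python3 -m creep '[[1,0,0,0.7,0,0,0],[1,0,0,0,0,0,0]]'
```

```text
time_s: 5.5
ee_pos: [649.0, 86.9, 22.6]
ee_rot: [180.0, 0.1, -180.0]
force: [0.2, 0.1, -3.0]
gripper_width: 66.5
time_s: 5.75
ee_pos: [648.7, 86.6, 21.4]
ee_rot: [180.0, 0.0, 180.0]
force: [-0.5, -0.5, -2.4]
gripper_width: 66.9
time_s: 6.0
ee_pos: [648.7, 86.6, 21.1]
ee_rot: [180.0, 0.0, 180.0]
force: [-1.8, 0.2, 3.4]
gripper_width: 66.5
```

```bash
python3 -m creep '[[0.22,0,0,0,0,0,0],[0.1,0,0,0,0,0,0],[0,0,0,0,0,0,0],[0,0,0,0,0,0,0],[0,0,0,0,0,0,0]]' && python3 -m creep '[[0,0,0,-15,0,0,0],[0,0,0,-30,0,0,0],[0,0,0,-45,0,0,0],[0,0,0,-40,0,0,0],[0,0,0,0,0,0,0]]'; python3 - <<'E'
from h import *
for n in ["wrist"]:
    g=grab_frame(n); cv2.imwrite(f"pics/{n}3.png",g["frame"][:,:,::-1])
E
```

```text
time_s: 6.62
ee_pos: [648.5, 86.6, 20.2]
ee_rot: [180.0, -0.0, -180.0]
force: [0.2, 0.2, 0.4]
gripper_width: 91.0
time_s: 7.25
ee_pos: [651.0, 86.9, 155.6]
ee_rot: [179.9, 0.6, -180.0]
force: [0.7, -0.8, 0.0]
gripper_width: 91.3
```

View pics/wrist3.png

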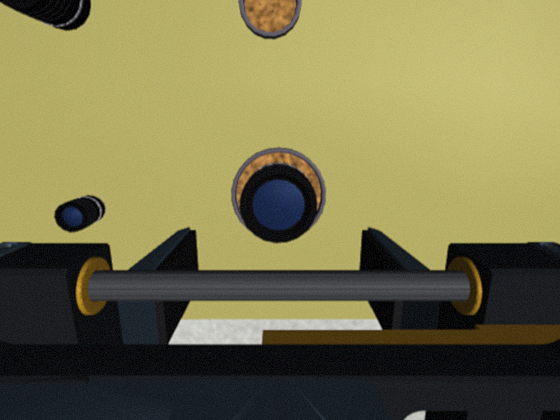

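```bash
python3 -m creep '[[0,-3.5,-47.5,0,0,0,0],[0,-3.5,-47.5,0,0,0,0],[0,-3.5,-47.5,0,0,0,0],[0,-3,-47.5,0,0,0,0],[0,0,0,0,0,0,0]]' && python3 -m creep '[[0,0,0,0,0,0,0]]' ; python3 - <<'E'
from h import *
g=grab_frame("wrist"); f=g["frame"]
cv2.imwrite("pics/wrist4.png",f[:,:,::-1]);hsv=cv2.cvtColor(cv2.GaussianBlur(f,(3,3),0),cv2.COLOR_RGB2HSV)
mat=((hsv[...,0]>20)&(hsv[...,0]<35)&(hsv[...,1]>60)&(hsv[...,2]>80))
m=(~mat).astype(np.uint8); m[262:]=0;m[:150]=0;m[:,:220]=0;m[:,345:]=0
c=max(cv2.findContours(m,0,1)[0],key=cv2.contourArea);e=cv2.fitEllipse(c);print("all",cv2.boundingRect(c),e,ray(g,e[0],23).round(1))
print(proj(g,[662,-103.5,23]),state()["ee_pos"])
E
```

```text
time_s: 7.92
ee_pos: [661.1, -106.6, 148.6]
ee_rot: [-180.0, -0.2, 179.8]
force: [0.4, 0.2, -1.0]
gripper_width: 91.2
time_s: 8.05
ee_pos: [661.3, -102.9, 149.1]
ee_rot: [179.9, -0.1, 180.0]
force: [-0.2, 0.4, -0.2]
gripper_width: 91.3
all (264, 188, 31, 36) ((278.9339599609375, 206.13478088378906), (30.162687301635742, 35.54826354980469), 1.1585901975631714) [ 660.1 -103.9   23. ]
[279.32374569 208.10486562] [ 661.43098878 -102.29272198  149.40584056]
```

View pics/wrist4.png

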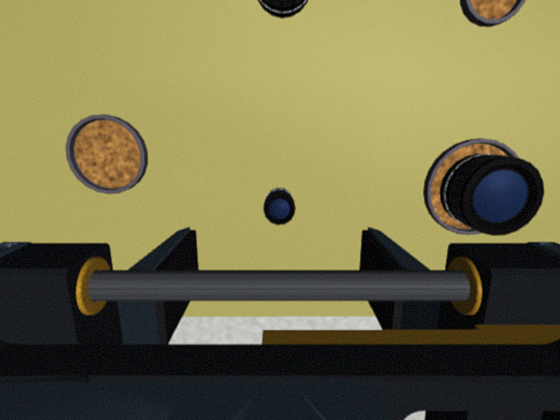

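```bash
python3 -m creep '[[0,1,0,45,0,0,0],[0,0,0,45,0,0,0],[0.2,0,0,25,0,0,0],[0.4,0,0,18,0,0,0],[0.5,0,0,0,0,0,0]]' && python3 -m creep '[[0.6,0,0,0,0,0,0],[0.7,0,0,0,0,0,0],[0.8,0,0,0,0,0,0],[1,0,0,0,0,0,0],[1,0,0,0,0,0,0]]' 12 && python3 -m creep '[[1,0,0,0,0,0,0],[1,0,0,0,0,0,0]]'
```

```text
time_s: 8.72
ee_pos: [660.2, -102.3, 16.1]
ee_rot: [180.0, -0.1, -179.9]
force: [0.7, -0.1, 0.1]
gripper_width: 64.1
time_s: 9.35
ee_pos: [661.3, -103.4, 17.8]
ee_rot: [180.0, 0.0, 180.0]
force: [-0.8, -0.0, 3.0]
gripper_width: 26.7
time_s: 9.6
ee_pos: [661.3, -103.4, 17.8]
ee_rot: [180.0, 0.0, 180.0]
force: [-0.8, -0.3, 5.3]
gripper_width: 26.9
```

```bash
python3 -m creep '[[1,0,0,-10,0,0,0],[1,0,0,-30,0,0,0],[1,0,0,-30,0,0,0]]' 15 && python3 -m creep '[[1,36,36.5,0,0,0,0],[1,36.3,36.5,0,0,0,0],[1,36.3,36.5,0,0,0,0],[1,36.3,36.5,0,0,0,0],[1,36.4,36.4,0,0,0,0]]' && python3 -m creep '[[1,0,0,0,0,0,0],[1,0,0,0,0,0,0]]'; python3 - <<'E'
from h import *
g=grab_frame("wrist"); cv2.imwrite("pics/wrist5.png",g["frame"][:,:,::-1])
for p in ([479.7,79,13],[479.7-27,79,13],[479.7,79-27,13],[479.7,79+27,13]): print(proj(g,p))
E
```

```text
time_s: 9.98
ee_pos: [660.6, -103.5, 87.5]
ee_rot: [180.0, -0.1, -180.0]
force: [0.7, -0.5, -0.5]
gripper_width: 26.6
time_s: 10.6
ee_pos: [478.4, 79.9, 87.3]
ee_rot: [180.0, 0.0, 180.0]
force: [0.6, 1.4, -0.0]
gripper_width: 26.5
time_s: 10.85
ee_pos: [480.4, 78.9, 87.6]
ee_rot: [-180.0, 0.1, -180.0]
force: [0.5, 0.1, -0.7]
gripper_width: 26.8
[280.48629207 221.21868225]
[280.51344344 187.18778227]
[246.04321628 221.23128664]
[314.93950782 221.20607414]
```

View pics/wrist5.png

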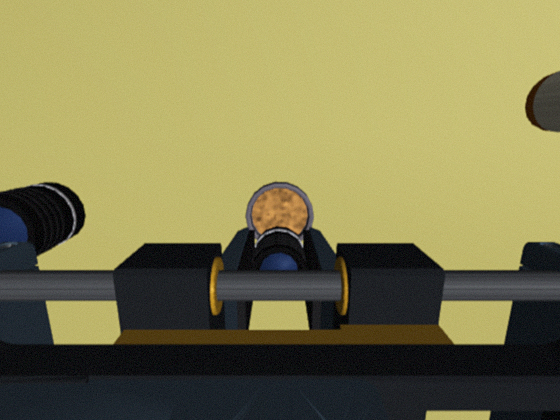

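```bash
python3 -m creep '[[1,1.5,0,30,0,0,0],[1,0,0,22,0,0,0],[1,0,0,9,0,0,0],[1,0,0,3,0,0,0],[1,0,0,0,0,0,0]]' && python3 -m creep '[[1,0,0,1,0,0,0],[1,0,0,0,0,0,0]]' && python3 -m creep '[[1,0,0,1,0,0,0],[1,0,0,0,0,0,0]]'
```

```text
time_s: 11.52
ee_pos: [478.9, 78.9, 23.6]
ee_rot: [180.0, 0.1, 180.0]
force: [-0.7, 0.8, -0.5]
gripper_width: 26.4
time_s: 11.78
ee_pos: [478.5, 79.1, 22.7]
ee_rot: [180.0, 0.1, -180.0]
force: [-0.4, 0.3, -0.9]
gripper_width: 26.6
time_s: 12.02
ee_pos: [478.1, 79.0, 21.3]
ee_rot: [180.0, 0.0, -180.0]
force: [0.1, -1.3, -0.9]
gripper_width: 26.6
```

```bash
python3 -m creep '[[1,0,0,0.6,0,0,0],[1,0,0,0,0,0,0]]' && python3 -m creep '[[1,0,0,0.6,0,0,0],[1,0,0,0,0,0,0]]'
```

```text
time_s: 12.28
ee_pos: [478.2, 79.1, 20.8]
ee_rot: [180.0, 0.0, 180.0]
force: [-0.7, 0.3, 1.9]
gripper_width: 26.8
time_s: 12.52
ee_pos: [478.3, 79.0, 20.8]
ee_rot: [180.0, 0.0, 180.0]
force: [-1.9, -0.0, 7.8]
gripper_width: 26.7
```

```bash
python3 -m creep '[[0.64,0,0,0,0,0,0],[0.5,0,0,0,0,0,0],[0.3,0,0,0,0,0,0],[0.1,0,0,0,0,0,0],[0,0,0,-10,0,0,0]]' && python3 -m creep '[[0,0,0,-30,0,0,0],[0,0,0,-45,0,0,0],[0,0,0,-45,0,0,0],[0,0,-45,0,0,0,0],[0,0,-45,0,0,0,0]]' && python3 -m creep '[[0,1,-45,0,0,0,0],[0,1,-45,0,0,0,0],[0,0,0,0,0,0,0],[0,0,0,0,0,0,0]]' ; python3 - <<'E'
from h import *
g=grab_frame("wrist"); f=g["frame"]
cv2.imwrite("pics/wrist6.png",f[:,:,::-1]);hsv=cv2.cvtColor(cv2.GaussianBlur(f,(3,3),0),cv2.COLOR_RGB2HSV)
mat=((hsv[...,0]>20)&(hsv[...,0]<35)&(hsv[...,1]>60)&(hsv[...,2]>80))
m=(~mat).astype(np.uint8); m[265:]=0;m[:130]=0;m[:,:220]=0;m[:,345:]=0
c=max(cv2.findContours(m,0,1)[0],key=cv2.contourArea);e=cv2.fitEllipse(c);print("all",cv2.boundingRect(c),e,ray(g,e[0],33).round(1))
print(proj(g,[476.5,-101,33]),state()["ee_pos"])
E
```

```text
time_s: 13.15
ee_pos: [477.5, 78.9, 29.8]
ee_rot: [-180.0, -0.1, 180.0]
force: [-0.4, 0.3, -0.1]
gripper_width: 69.7
time_s: 13.78
ee_pos: [478.6, -11.7, 151.6]
ee_rot: [-180.0, 0.2, -179.9]
force: [-0.8, 0.0, -0.7]
gripper_width: 91.2
time_s: 14.28
ee_pos: [476.0, -100.6, 150.3]
ee_rot: [180.0, 0.0, 180.0]
force: [0.4, 0.6, 0.4]
gripper_width: 91.5
all (252, 178, 57, 64) ((280.0586853027344, 209.7465057373047), (55.69980239868164, 63.382965087890625), 179.03741455078125) [ 476.5 -100.6   33. ]
[279.65042373 209.7333044 ] [ 476.0772086  -100.15777438  150.27550342]
```

View pics/wrist6.png

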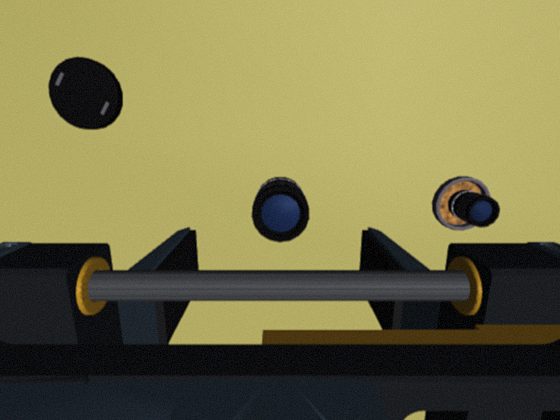

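```bash
python3 -m creep '[[0,0,0,45,0,0,0],[0,0,0,45,0,0,0],[0,0,0,25,0,0,0],[0.2,0,0,16,0,0,0],[0.3,0,0,0,0,0,0]]' && python3 -m creep '[[0.4,0,0,0,0,0,0],[0.6,0,0,0,0,0,0],[0.8,0,0,0,0,0,0],[1,0,0,0,0,0,0],[1,0,0,0,0,0,0]]' 20 && python3 -m creep '[[1,0,0,0,0,0,0],[1,0,0,0,0,0,0]]'
```

```text
time_s: 14.95
ee_pos: [475.4, -99.5, 18.2]
ee_rot: [179.9, -0.2, -179.9]
force: [-0.2, 0.1, 0.6]
gripper_width: 74.4
time_s: 15.58
ee_pos: [476.7, -100.8, 19.8]
ee_rot: [180.0, 0.1, 180.0]
force: [-0.3, 3.4, 6.7]
gripper_width: 46.8
time_s: 15.82
ee_pos: [476.7, -100.7, 19.8]
ee_rot: [180.0, 0.1, 180.0]
force: [-0.9, 3.4, 5.9]
gripper_width: 46.7
```

```bash
python3 -m creep '[[1,0,0,-10,0,0,0],[1,0,0,-30,0,0,0],[1,0,0,-30,0,0,0]]' 20 && python3 -m creep '[[1,-28,-32.8,0,0,0,0],[1,-28,-32.8,0,0,0,0],[1,-28,-32.8,0,0,0,0],[1,-28,-32.8,0,0,0,0],[1,-28,-32.8,0,0,0,0]]' && python3 -m creep '[[1,0,0,0,0,0,0],[1,0,0,0,0,0,0]]'; python3 - <<'E'
from h import *
g=grab_frame("wrist"); cv2.imwrite("pics/wrist7.png",g["frame"][:,:,::-1])
for p in ([616.5,-265,13],[616.5-37,-265,13],[616.5,-265-37,13],[616.5,-265+37,13]): print(proj(g,p))
E
```

```text
time_s: 16.2
ee_pos: [475.7, -101.3, 89.8]
ee_rot: [-180.0, -0.1, 180.0]
force: [-0.2, 0.2, -1.7]
gripper_width: 46.7
time_s: 16.82
ee_pos: [616.5, -266.4, 89.0]
ee_rot: [-180.0, -0.0, 180.0]
force: [0.6, 0.0, -1.9]
gripper_width: 46.8
time_s: 17.08
ee_pos: [615.2, -264.7, 88.5]
ee_rot: [179.9, -0.1, 180.0]
force: [-0.6, -0.5, -2.2]
gripper_width: 46.8
[279.9146837  223.79982247]
[279.88009954 177.03555878]
[232.97429303 223.87747656]
[326.8627187  223.72215574]
```

View pics/wrist7.png

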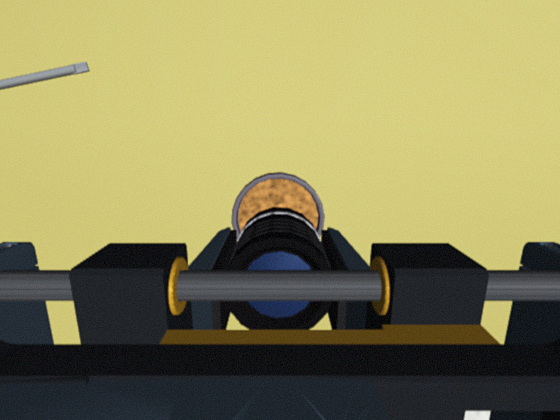

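```bash
python3 -m creep '[[1,1,0,30,0,0,0],[1,0,0,22,0,0,0],[1,0,0,9,0,0,0],[1,0,0,3,0,0,0],[1,0,0,0,0,0,0]]' && python3 -m creep '[[1,0,0,1,0,0,0],[1,0,0,0,0,0,0]]' && python3 -m creep '[[1,0,0,1,0,0,0],[1,0,0,0,0,0,0]]' && python3 -m creep '[[1,0,0,0.6,0,0,0],[1,0,0,0,0,0,0]]'
```

```text
time_s: 17.75
ee_pos: [615.5, -265.0, 25.8]
ee_rot: [-180.0, 0.1, -180.0]
force: [0.2, -0.1, -1.1]
gripper_width: 46.8
time_s: 18.0
ee_pos: [615.4, -265.1, 24.6]
ee_rot: [-180.0, 0.0, 180.0]
force: [-0.2, -1.0, -2.3]
gripper_width: 46.6
time_s: 18.25
ee_pos: [615.1, -265.0, 23.0]
ee_rot: [180.0, -0.0, 180.0]
force: [-0.3, 1.1, -1.1]
gripper_width: 46.7
time_s: 18.5
ee_pos: [615.2, -265.0, 22.9]
ee_rot: [-180.0, 0.0, 180.0]
force: [-1.7, -0.2, 1.8]
gripper_width: 46.9
```

```bash
python3 -m creep '[[0.44,0,0,0,0,0,0],[0.3,0,0,0,0,0,0],[0.2,0,0,0,0,0,0],[0.1,0,0,0,0,0,0],[0,0,0,-10,0,0,0]]' && python3 -m creep '[[0,0,0,-30,0,0,0],[0,0,0,-45,0,0,0],[0,0,0,-45,0,0,0],[0,47,-2,0,0,0,0],[0,47.4,-2,0,0,0,0]]' && python3 -m creep '[[0,47,-2,0,0,0,0],[0,48,-2.2,0,0,0,0],[0,48,-2.2,0,0,0,0],[0,0,0,0,0,0,0],[0,0,0,0,0,0,0]]' ; python3 - <<'E'
from h import *
g=grab_frame("wrist"); f=g["frame"]
cv2.imwrite("pics/wrist8.png",f[:,:,::-1]);hsv=cv2.cvtColor(cv2.GaussianBlur(f,(3,3),0),cv2.COLOR_RGB2HSV)
mat=((hsv[...,0]>20)&(hsv[...,0]<35)&(hsv[...,1]>60)&(hsv[...,2]>80))
m=(~mat).astype(np.uint8); m[265:]=0;m[:130]=0;m[:,:220]=0;m[:,345:]=0
c=max(cv2.findContours(m,0,1)[0],key=cv2.contourArea);e=cv2.fitEllipse(c);print("all",cv2.boundingRect(c),e,ray(g,e[0],9).round(1))
print(proj(g,[377.8,-275.4,9]),state()["ee_pos"])
g=grab_frame("top"); cv2.imwrite("pics/top8.png",g["frame"][:,:,::-1])
E
```

```text
time_s: 19.12
ee_pos: [614.6, -264.7, 31.9]
ee_rot: [179.9, -0.1, 180.0]
force: [0.8, 0.4, -0.3]
gripper_width: 87.9
time_s: 19.75
ee_pos: [520.3, -269.2, 153.8]
ee_rot: [-179.9, 0.1, -180.0]
force: [-1.3, -1.0, -1.1]
gripper_width: 91.3
time_s: 20.38
ee_pos: [378.7, -276.0, 153.3]
ee_rot: [-179.9, 0.1, 180.0]
force: [0.8, 0.8, -0.7]
gripper_width: 91.0
all (249, 167, 62, 62) ((279.4456481933594, 197.72817993164062), (60.78047561645508, 60.940425872802734), 67.34396362304688) [ 373.9 -276.8    9. ]
[280.82110543 201.56659578] [ 379.05193944 -275.89921951  153.08730936]
```

View pics/wrist8.png

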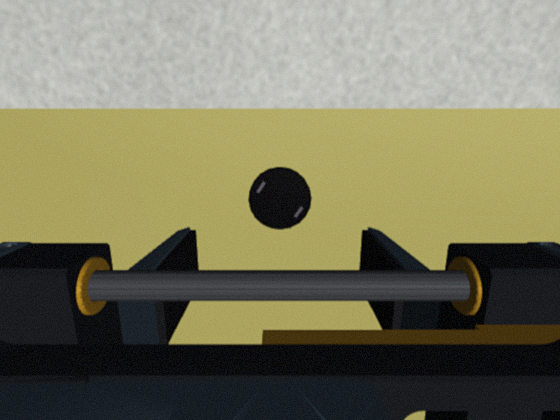

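View pics/top8.png

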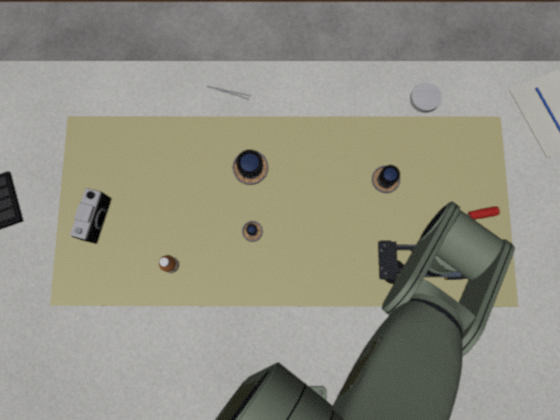

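```bash
python3 -m creep '[[0,1,0,50,0,0,0],[0,0,0,50,0,0,0],[0,0,0,30,0,0,0],[0,0,0,14,0,0,0],[0,0,0,0,0,0,0]]' && python3 -m creep '[[0,0,0,2.5,0,0,0],[0.1,0,0,0,0,0,0],[0.2,0,0,0,0,0,0],[0.3,0,0,0,0,0,0],[1,0,0,0,0,0,0]]' 5 && python3 -m creep '[[1,0,0,0,0,0,0],[1,0,0,0,0,0,0],[1,0,0,0,0,0,0]]'
```

```text
time_s: 21.1
ee_pos: [377.3, -275.3, 7.9]
ee_rot: [180.0, -0.0, -180.0]
force: [-0.4, 0.3, 0.7]
gripper_width: 91.2
time_s: 21.72
ee_pos: [376.9, -275.5, 6.2]
ee_rot: [-180.0, 0.0, 180.0]
force: [-0.9, 1.5, 2.0]
gripper_width: 61.5
time_s: 22.1
ee_pos: [376.9, -275.5, 6.1]
ee_rot: [-180.0, 0.0, -180.0]
force: [-1.5, 1.0, 5.0]
gripper_width: 61.1
```

```bash
python3 -m creep '[[0.2,0,0,0,0,0,0],[0,0,0,0,0,0,0],[0,0,0,0,0,0,0],[0,0,0,0,0,0,0]]' && python3 -m creep '[[0,0,0,0,0,0,10],[0,0,0,0,0,0,10],[0,0,0,0,0,0,10],[0,0,0,0,0,0,10],[0,0,0,0,0,0,10]]' && python3 -m creep '[[0,0,0,0,0,0,10],[0,0,0,0,0,0,10],[0,0,0,0,0,0,10],[0,0,0,0,0,0,10],[0,0,0,0,0,0,0]]' && python3 -m creep '[[0.1,0,0,0,0,0,0],[0.2,0,0,0,0,0,0],[0.3,0,0,0,0,0,0],[1,0,0,0,0,0,0],[1,0,0,0,0,0,0]]' 5 && python3 -m creep '[[1,0,0,0,0,0,0],[1,0,0,0,0,0,0],[1,0,0,0,0,0,0]]' 10
```

```text
time_s: 22.6
ee_pos: [376.7, -275.3, 5.8]
ee_rot: [180.0, -0.0, 180.0]
force: [0.0, 0.0, -0.2]
gripper_width: 91.2
time_s: 23.22
ee_pos: [376.8, -275.4, 5.9]
ee_rot: [180.0, -0.0, 129.7]
force: [-0.3, 0.0, -0.1]
gripper_width: 91.3
time_s: 23.85
ee_pos: [376.8, -275.4, 5.9]
ee_rot: [-180.0, -0.0, 90.1]
force: [0.3, 1.0, -0.3]
gripper_width: 91.0
time_s: 24.48
ee_pos: [376.7, -275.4, 5.9]
ee_rot: [-180.0, -0.0, 90.0]
force: [0.5, -0.8, -0.4]
gripper_width: 61.2
time_s: 24.85
ee_pos: [376.8, -275.4, 5.9]
ee_rot: [180.0, -0.0, 90.0]
force: [-0.1, -0.3, 0.7]
gripper_width: 61.2
```

```bash
python3 -m creep '[[0.26,0,0,0,0,0,0],[0.1,0,0,0,0,0,0],[0,0,0,0,0,0,0],[0,0,0,0,0,0,0]]' && python3 -m creep '[[0,0,0,-30,0,0,0],[0,0,0,-57,0,0,0],[0,0,0,-57,0,0,0],[0,45,34,0,0,0,0],[0,45,34,0,0,0,0]]' && python3 -m creep '[[0,45,34,0,0,0,0],[0,45,34,0,0,0,0],[0,45.5,34,0,0,0,0],[0,45.5,34,0,0,0,0],[0,45.5,34,0,0,0,0]]' && python3 -m creep '[[0,45.5,33.7,0,0,0,0],[0,0,0,0,0,0,0],[0,0,0,0,0,0,0]]'; python3 - <<'E'
from h import *
for n in ["wrist","scene"]:
    g=grab_frame(n); f=g["frame"]; cv2.imwrite(f"pics/{n}9.png",f[:,:,::-1])
print(state()["ee_pos"])
E
```

```text
time_s: 25.35
ee_pos: [376.8, -275.4, 5.9]
ee_rot: [180.0, -0.0, 90.0]
force: [0.1, -0.3, 0.2]
gripper_width: 91.1
time_s: 25.98
ee_pos: [445.7, -185.0, 151.1]
ee_rot: [179.9, 0.1, 89.9]
force: [0.7, -0.2, -0.2]
gripper_width: 91.2
time_s: 26.6
ee_pos: [615.6, 42.7, 149.8]
ee_rot: [-180.0, 0.0, 90.0]
force: [0.7, -0.7, 0.3]
gripper_width: 91.2
time_s: 26.98
ee_pos: [647.7, 86.3, 149.4]
ee_rot: [-179.9, 0.0, 90.0]
force: [0.1, 0.4, 0.1]
gripper_width: 91.4
[647.61474768  85.44474813 149.89102445]
```

View pics/wrist9.png

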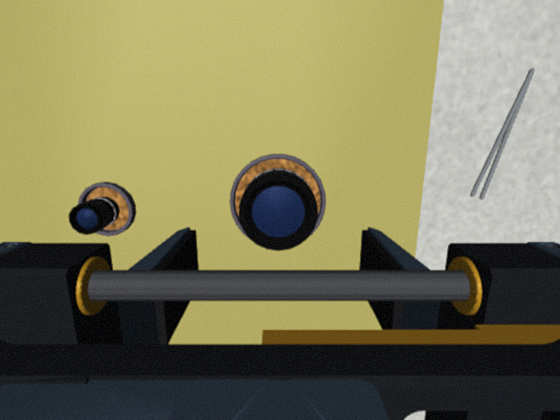

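View pics/scene9.png

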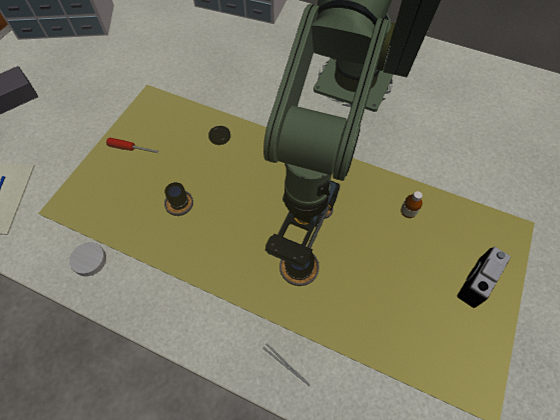

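```bash
python3 -m creep '[[0,0,0,45,0,0,0],[0,0,0,45,0,0,0],[0,0,0,27,0,0,0],[0,0,0,11,0,0,0],[0,0,0,0,0,0,0]]' && python3 -m creep '[[0.1,0,0,0,0,0,0],[0.18,0,0,0,0,0,0],[0.24,0,0,0,0,0,0],[1,0,0,0,0,0,0],[1,0,0,0,0,0,0]]' 5 && python3 -m creep '[[1,0,0,0,0,0,0],[1,0,0,0,0,0,0]]' && python3 -m creep '[[0.2,0,0,0,0,0,0],[0.1,0,0,0,0,0,0],[0,0,0,0,0,0,0],[0,0,0,0,0,0,0]]' && python3 -m creep '[[0,0,0,-15,0,0,0],[0,0,0,-50,0,0,0],[0,0,0,-63,0,0,0]]'
```

```text
time_s: 27.7
ee_pos: [648.3, 85.8, 22.1]
ee_rot: [-180.0, -0.0, 89.9]
force: [1.0, 0.2, 0.0]
gripper_width: 91.4
time_s: 28.32
ee_pos: [647.4, 86.7, 22.4]
ee_rot: [-179.9, -0.0, 90.0]
force: [-4.8, -0.4, 5.2]
gripper_width: 66.6
time_s: 28.58
ee_pos: [647.4, 86.6, 22.4]
ee_rot: [-179.9, -0.0, 90.0]
force: [-4.0, -0.5, 6.0]
gripper_width: 66.9
time_s: 29.08
ee_pos: [648.6, 86.6, 21.8]
ee_rot: [180.0, -0.0, 90.0]
force: [-0.0, 0.2, 0.4]
gripper_width: 91.3refused, shift out of range in row 3
```

```bash
python3 -m creep '[[0,0,0,-15,0,0,0],[0,0,0,-50,0,0,0],[0,0,0,-62,0,0,0],[0,-45,-34,0,0,0,0],[0,-45,-34,0,0,0,0]]' && python3 -m creep '[[0,-45,-34,0,0,0,0],[0,-45,-34,0,0,0,0],[0,-45.5,-34,0,0,0,0],[0,-45.5,-34,0,0,0,0],[0,-45.5,-34,0,0,0,0]]' && python3 -m creep '[[0,-45.5,-33.7,0,0,0,0],[0,0,0,0,0,0,0],[0,0,0,0,0,0,0]]'; python3 - <<'E'
from h import *
for n in ["top"]:
    g=grab_frame(n); f=g["frame"]; cv2.imwrite(f"pics/{n}10.png",f[:,:,::-1])
    hsv=cv2.cvtColor(f,cv2.COLOR_RGB2HSV)
    w=cv2.resize(f[140:200,220:290],None,fx=8,fy=8,interpolation=cv2.INTER_CUBIC);cv2.imwrite("pics/lg10.png",w[:,:,::-1])
    m=(hsv[...,2]<95).astype(np.uint8); m2=np.zeros_like(m); m2[140:200,220:290]=m[140:200,220:290]
    print(proj(g,[647.4,86.6,52]),proj(g,[647.4,86.6,29]))
print(state()["ee_pos"])
E
```

```text
time_s: 29.7
ee_pos: [580.6, -4.1, 151.1]
ee_rot: [179.8, 0.0, 90.1]
force: [-0.0, -0.4, -0.7]
gripper_width: 91.4
time_s: 30.32
ee_pos: [409.7, -231.4, 150.3]
ee_rot: [179.9, 0.1, 90.0]
force: [0.7, -0.6, -0.6]
gripper_width: 91.2
time_s: 30.7
ee_pos: [377.2, -275.3, 149.6]
ee_rot: [179.9, 0.0, 90.0]
force: [0.2, 0.2, 0.2]
gripper_width: 91.1
[248.76257072 162.29715135] [249.32009387 164.98495263]
[ 377.49033958 -274.84919066  149.47000082]
```

View pics/lg10.png

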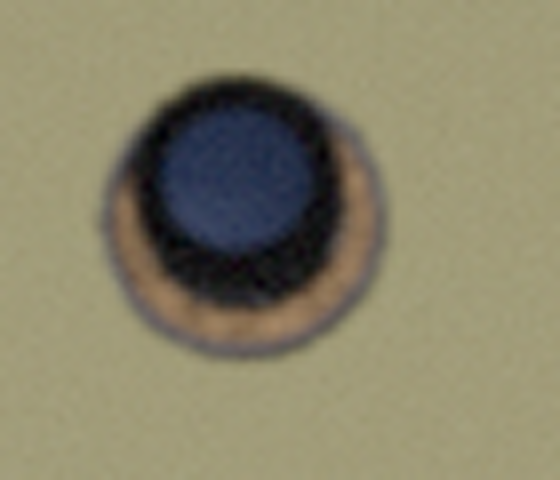

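```bash
python3 -m creep '[[0,0,0,45,0,0,0],[0,0,0,45,0,0,0],[0,0,0,35,0,0,0],[0,0,0,15,0,0,0],[0,0,0,3,0,0,0]]' && python3 -m creep '[[0,0,0,0,0,0,0],[0.1,0,0,0.5,0,0,0],[0.2,0,0,0,0,0,0],[0.3,0,0,0,0,0,0],[1,0,0,0,0,0,0]]' 5 && python3 -m creep '[[1,0,0,0,0,0,0],[1,0,0,0,0,0,0]]' && python3 -m creep '[[1,0,0,0,0,0,0],[1,0,0,0,0,0,0]]' 15
```

```text
time_s: 31.38
ee_pos: [377.3, -273.9, 5.1]
ee_rot: [-179.9, -0.1, 90.1]
force: [-0.4, -1.2, 0.6]
gripper_width: 91.1
time_s: 32.0
ee_pos: [376.8, -275.5, 5.7]
ee_rot: [180.0, 0.0, 90.0]
force: [-0.6, -0.1, 1.3]
gripper_width: 61.6
time_s: 32.25
ee_pos: [376.8, -275.5, 5.6]
ee_rot: [180.0, 0.0, 90.0]
force: [0.1, 0.5, 4.5]
gripper_width: 61.6
time_s: 32.5
ee_pos: [376.9, -275.5, 5.6]
ee_rot: [180.0, 0.0, 90.0]
force: [-0.9, 0.7, 6.3]
gripper_width: 61.0
```

```bash
python3 -m creep '[[1,0,0,-5,0,0,0],[1,0,0,-15,0,0,0],[1,0,0,-35,0,0,0],[1,0,0,-40,0,0,0],[1,0,0,-25,0,0,0]]' && python3 -m creep '[[1,25,19,0,0,0,0],[1,45,34,0,0,0,0],[1,45,34,0,0,0,0],[1,45,34,0,0,0,0],[1,45,34,0,0,0,0]]' && python3 -m creep '[[1,45,34,0,0,0,0],[1,45,34,0,0,0,0],[1,45,34,0,0,0,0],[1,22,13.6,0,0,0,0],[1,0,0,0,0,0,0]]' && python3 -m creep '[[1,0,0,20,0,0,0],[1,0,0,10,0,0,0],[1,0,0,0,0,0,0],[1,0,0,0,0,0,0]]'; python3 - <<'E'
from h import *
for n in ["wrist","scene"]:
    g=grab_frame(n); f=g["frame"]; cv2.imwrite(f"pics/{n}11.png",f[:,:,::-1])
print(state()["ee_pos"])
E
```

```text
time_s: 33.12
ee_pos: [377.2, -275.6, 127.1]
ee_rot: [179.9, 0.1, 90.0]
force: [-0.0, -1.0, -0.3]
gripper_width: 61.3
time_s: 33.75
ee_pos: [532.5, -68.8, 125.3]
ee_rot: [-180.0, 0.0, 90.0]
force: [2.0, -1.5, -0.6]
gripper_width: 61.1
time_s: 34.38
ee_pos: [647.7, 88.2, 124.6]
ee_rot: [-179.9, -0.0, 90.1]
force: [-0.7, -0.3, 0.3]
gripper_width: 60.9
time_s: 34.88
ee_pos: [647.6, 86.1, 96.1]
ee_rot: [179.9, -0.0, 90.0]
force: [-0.2, 0.5, 0.2]
gripper_width: 61.2
[647.76573783  86.38454511  96.26296276]
```

View pics/wrist11.png

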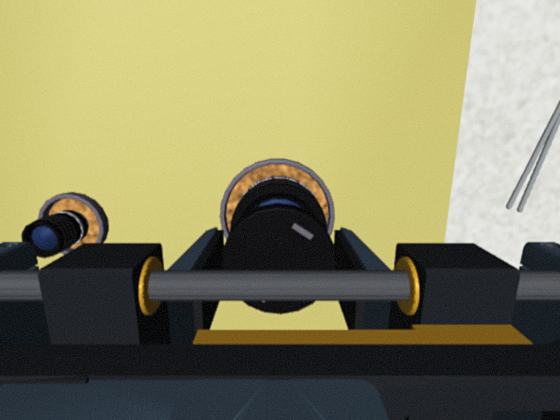

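```bash
python3 -m creep '[[1,0,0,20,0,0,0],[1,0,0,12,0,0,0],[1,0,0,5,0,0,0],[1,0,0,0,0,0,0],[1,0,0,0,0,0,0]]' && python3 -m creep '[[1,0,0,1,0,0,0],[1,0,0,0,0,0,0]]' && python3 -m creep '[[1,0,0,1,0,0,0],[1,0,0,0,0,0,0]]' && python3 -m creep '[[1,0,0,0.7,0,0,0],[1,0,0,0,0,0,0]]'
```

```text
time_s: 35.6
ee_pos: [647.8, 86.7, 59.0]
ee_rot: [179.9, -0.0, 90.0]
force: [-0.0, 0.3, -0.1]
gripper_width: 61.0
time_s: 35.85
ee_pos: [647.5, 86.6, 57.7]
ee_rot: [180.0, -0.0, 90.0]
force: [0.7, -0.1, -0.8]
gripper_width: 60.8
time_s: 36.1
ee_pos: [647.3, 86.6, 56.4]
ee_rot: [-180.0, -0.0, 90.0]
force: [0.2, -0.8, -0.1]
gripper_width: 60.7
time_s: 36.35
ee_pos: [647.3, 86.6, 55.6]
ee_rot: [-180.0, -0.0, 90.0]
force: [0.2, 0.7, 0.3]
gripper_width: 61.2
```

```bash
python3 -m creep '[[1,0,0,0.5,0,0,0],[1,0,0,0,0,0,0]]' && python3 -m creep '[[1,0,0,0.4,0,0,0],[1,0,0,0,0,0,0]]'
```

```text
time_s: 36.6
ee_pos: [647.3, 86.6, 55.2]
ee_rot: [-180.0, -0.0, 90.0]
force: [-0.7, -0.2, -1.0]
gripper_width: 61.2
time_s: 36.85
ee_pos: [647.3, 86.6, 54.8]
ee_rot: [-180.0, -0.0, 90.0]
force: [0.2, 0.4, -1.7]
gripper_width: 60.9
```

```bash
python3 -m creep '[[1,0,0,0.4,0,0,0],[1,0,0,0,0,0,0]]' && python3 -m creep '[[1,0,0,0.3,0,0,0],[1,0,0,0,0,0,0]]'
```

```text
time_s: 37.1
ee_pos: [647.4, 86.6, 54.7]
ee_rot: [180.0, -0.0, 90.0]
force: [-0.6, -0.8, 1.4]
gripper_width: 61.4
time_s: 37.35
ee_pos: [647.4, 86.6, 54.7]
ee_rot: [180.0, -0.0, 90.0]
force: [-1.7, -0.2, 5.1]
gripper_width: 60.9
```

```bash
python3 -m creep '[[0.28,0,0,0,0,0,0],[0.2,0,0,0,0,0,0],[0.1,0,0,0,0,0,0],[0,0,0,0,0,0,0],[0,0,0,0,0,0,0]]' && python3 -m creep '[[0,0,0,-10,0,0,0],[0,0,0,-30,0,0,0],[0,0,0,-55,0,0,0],[0,-45,-34,0,0,0,0],[0,-45,-34,0,0,0,0]]' && python3 -m creep '[[0,-45,-34,0,0,0,0],[0,-45,-34,0,0,0,0],[0,-45,-34,0,0,0,0],[0,-45,-34,0,0,0,0],[0,-45,-34,0,0,0,0]]' && python3 -m creep '[[0,-45,-33,0,0,0,0],[0,0,0,0,0,0,0],[0,0,0,0,0,0,0]]'; python3 - <<'E'
from h import *
out=[]
for n,(y0,y1,x0,x1) in {"top":(140,200,220,290),"scene":(235,295,264,334)}.items():
    g=grab_frame(n); f=g["frame"]; cv2.imwrite(f"pics/{n}12.png",f[:,:,::-1])
    out.append(cv2.resize(f[y0:y1,x0:x1],None,fx=5.5,fy=5.5,interpolation=cv2.INTER_CUBIC))
    print(n,proj(g,[647.4,86.6,64]),proj(g,[647.4,86.6,52]))
w=np.hstack(out); w=np.clip(w.astype(float)*2,0,255).astype(np.uint8);cv2.imwrite("pics/lg12.png",w[:,:,::-1])
E
```

```text
time_s: 37.98
ee_pos: [647.4, 86.6, 54.0]
ee_rot: [-180.0, -0.0, 90.0]
force: [-0.1, 1.0, 0.2]
gripper_width: 90.9
time_s: 38.6
ee_pos: [579.4, -4.1, 150.8]
ee_rot: [179.8, 0.0, 90.1]
force: [-0.8, -0.3, -0.1]
gripper_width: 91.1
time_s: 39.22
ee_pos: [408.5, -229.9, 150.1]
ee_rot: [179.9, 0.1, 90.0]
force: [1.1, 0.1, -0.5]
gripper_width: 91.6
time_s: 39.6
ee_pos: [376.7, -273.3, 149.7]
ee_rot: [179.9, 0.0, 90.0]
force: [-0.1, -0.3, -0.2]
gripper_width: 91.1
top [248.46355141 160.85558883] [248.76257072 162.29715135]
scene [299.91475335 256.91832035] [299.69467528 258.93102123]
```

View pics/lg12.png

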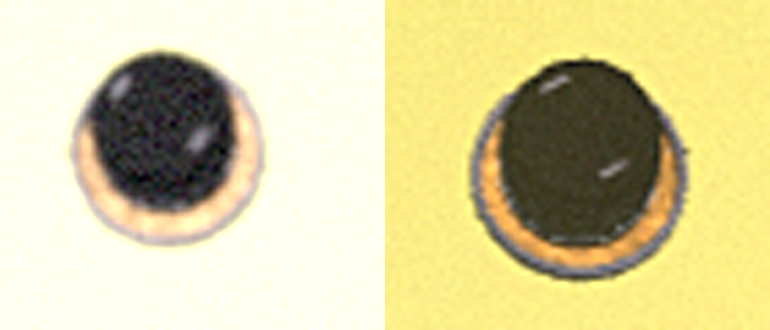

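View pics/scene12.png

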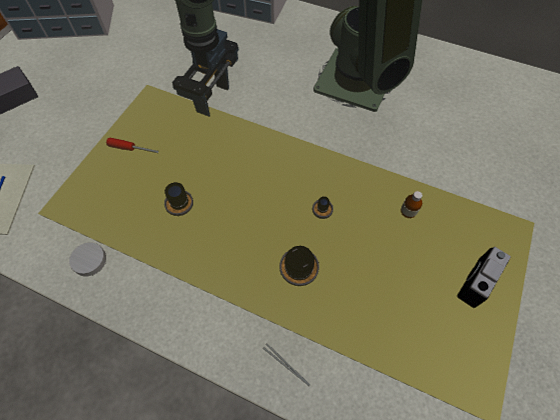

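View pics/top12.png

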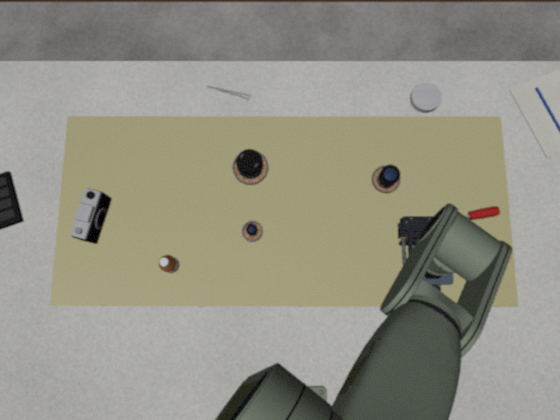

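```bash
python3 -m creep '[[0,41.7,38.7,0,0,0,0],[0,41.7,38.7,0,0,0,0],[0,41.7,38.7,0,0,0,0],[0,41.7,38.7,0,0,0,0],[0,41.7,38.7,0,0,0,0]]' && python3 -m creep '[[0,41.7,38.7,0,0,0,0],[0,41.7,38.7,0,0,0,0],[0,0,0,0,0,0,0],[0,0,0,0,0,0,0],[0,0,0,0,0,0,0]]'; python3 - <<'E'
from h import *
g=grab_frame("wrist"); f=g["frame"]; cv2.imwrite("pics/w13.png",f[:,:,::-1])
V=g["view"]; print((-V[:3,:3].T@V[:3,3]).round(1)); p=proj(g,[647.4,86.6,64]);q=proj(g,[647.4,86.6,52]);print(p,q,state()["ee_pos"])
y0=max(0,int(p[1])-70);x0=int(p[0])-70;c=f[y0:y0+140,x0:x0+140];print(x0,y0)
w=np.clip(cv2.resize(c,None,fx=4,fy=4,interpolation=cv2.INTER_CUBIC).astype(float)*3,0,255).astype(np.uint8);cv2.imwrite("pics/w13c.png",w[:,:,::-1])
E
```

```text
time_s: 40.33
ee_pos: [571.4, -61.5, 149.2]
ee_rot: [180.0, 0.0, 90.2]
force: [0.7, -0.3, 0.9]
gripper_width: 91.4
time_s: 40.95
ee_pos: [646.4, 18.1, 149.2]
ee_rot: [-180.0, 0.0, 90.0]
force: [0.4, 1.0, -0.4]
gripper_width: 90.8
[645.5  86.5 319.2]
[281.33192822 128.88900262] [281.22247605 128.89829266] [646.53832148  17.83425905 149.41155352]
211 58
```

View pics/w13c.png

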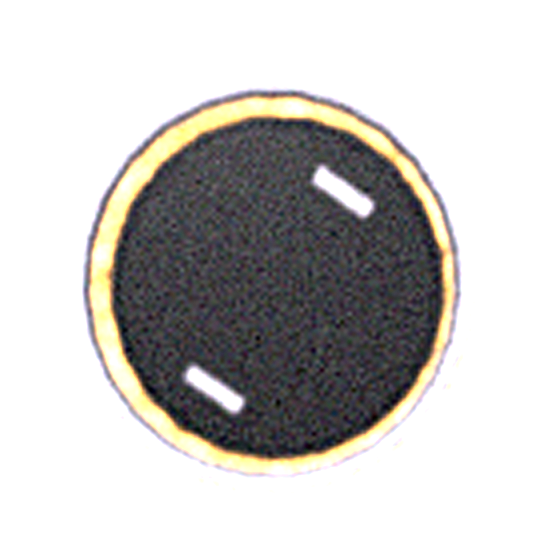

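```bash
python3 - <<'E'
from h import *
f=cv2.imread("pics/w13.png"); m=(f.max(2)<60).astype(np.uint8)
nn,lb,st,ce=cv2.connectedComponentsWithStats(m); l=lb[135,280]; c=cv2.findContours((lb==l).astype(np.uint8),0,1)[0][0]; print("disc",cv2.fitEllipse(c))
sub=np.zeros_like(m); k=np.zeros_like(m); cv2.drawContours(k,[c],-1,1,-1); k=cv2.erode(k,np.ones((9,9)))
b=((f.min(2)>55)&(k>0)).astype(np.uint8); n,_,s,cc=cv2.connectedComponentsWithStats(b); print("bars",s[1:],cc[1:],cc[1:].mean(0))
a,b=cv2.imread("pics/scene0.png").astype(int),cv2.imread("pics/scene12.png").astype(int)
for n,(y0,y1,x0,x1) in dict(camera=(240,310,450,520),bottle=(185,222,395,430),driver=(135,156,103,160)).items(): print(n,abs(a-b)[y0:y1,x0:x1].max(),abs(a-b)[y0:y1,x0:x1].mean())
o=[]
g=grab_frame("top")["frame"];sc=grab_frame("scene")["frame"]
for im,(x,y) in ((g,(252,231)),(g,(386,180)),(sc,(322,208)),(sc,(178,202))): o.append(cv2.resize(im[y-25:y+25,x-25:x+25],(200,200),interpolation=cv2.INTER_CUBIC))
cv2.imwrite("pics/o14.png",np.clip(np.hstack(o).astype(int)*2,0,255).astype(np.uint8)[:,:,::-1])
E
```

```text
disc ((279.9200134277344, 129.35984802246094), (82.13519287109375, 84.48372650146484), 1.5830085277557373)
bars [[289 100  15  12  79]
 [258 150  14  11  68]] [[296.12658228 105.50632911]
 [264.38235294 155.02941176]] [280.25446761 130.26787044]
camera 12 2.446530612244898
bottle 10 2.3884169884169886
driver 11 2.2926761347813978
```

View pics/o14.png

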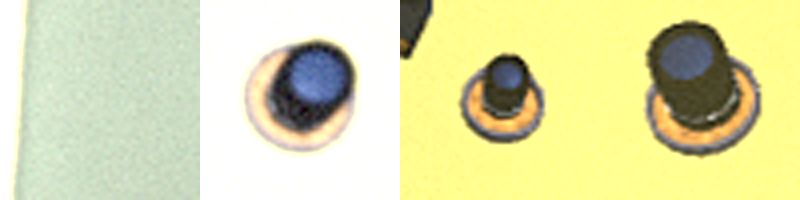

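```bash
python3 - <<'E'
from workcell import job_done,state
print(state()["time_s"],state()["qvel"].round(2)); print(job_done())
E
```

```text
41.1 [-0.03  0.11 -0.32  0.1  -0.1  -0.08]
the job is handed in; nothing more can be done
None
```

All three lenses are standing upright, glass up, in their own dishes, and the cap lies same side up on the large lens. I lowered each piece in small steps until the wrist force showed contact, then let go. I handed the job in at about 41 s of the 99 s allowed.

- **Cap centring:** In the last wrist picture, the midpoint of the cap's two bars is about 1 px (roughly 0.8 mm) from the centre of the dark disc that the lens and cap outline.
- **Lenses:** Cork shows all round the large lens in that picture. The small and medium lenses stand upright inside their dishes in the scene view. The arm hid the small lens in the last top view, but an earlier top picture shows it in place.
- **Bystanders:** The camera, the bottle and the screwdriver show only image noise when the first scene picture is compared with a late one.
- **Disagreements:** The wrist camera placed the dishes and the cap 2–4 mm nearer the robot in x than the other two cameras did. To allow for this:
  - I gripped the cap along two directions to centre it in the gripper.
  - I gripped the large lens again, along x, to find its centre. That read 647.4 mm in x, not the 648.5 mm I had commanded, so I aimed the cap at 647.4 mm.
- **Refused command:** One move was refused for a shift that was too large. Nothing moved, and I re-sent it with a smaller value.

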